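Fill the gingerbread tray, then hold the box lid open

TASK

Lay the three loose gingerbreads, icing up, into the three empty pockets of the insert tray's near row, setting them down gently and leaving the packed ones and everything else on the bench alone. Then lift the window lid of the plywood box by its tongue to 60 degrees from shut, so that a colleague can lower the tray in: the cloth hinge is freshly glued, so never open it past 75 degrees, and do not let the lid drop. The lid falls shut by itself, so finish while still holding it, steady at 60 degrees.

Things in the scene. Friction and masses are not known exactly. Their poses are not given: they have to be found in the camera images.
- tray: flat cream insert tray, 152 (x) x 216 (y) x 9 mm, does not move; origin at the centre of its underside, z up. Six round pockets 52 mm across and 5 mm deep (floor 4 mm above the bench) in two rows of three; columns 70 mm apart along y, rows 76 mm apart along x. The far row (+x, at x = +39 mm) is packed with three gingerbreads, the near row (-x) is empty. It stands to one side of the box, left or right.
- pocket0 (a point): centre of the floor of the near row's right (-y) pocket (y = -70 mm in the tray's frame, x = -37 mm), 4 mm above the bench; axes as the tray's
- pocket1 (a point): centre of the floor of the near row's middle pocket (y = +0 mm in the tray's frame, x = -37 mm), 4 mm above the bench; axes as the tray's
- pocket2 (a point): centre of the floor of the near row's left (+y) pocket (y = +70 mm in the tray's frame, x = -37 mm), 4 mm above the bench; axes as the tray's
- biscuit0: loose blue (white snowflake) gingerbread to be packed: round iced gingerbread, 44 mm across, 14 mm thick, about 40 g, lying flat with the icing up; origin at the centre of its underside, z up through the icing
- biscuit1: loose red (white heart) gingerbread to be packed: round iced gingerbread, 44 mm across, 14 mm thick, about 40 g, lying flat with the icing up; origin at the centre of its underside, z up through the icing
- biscuit2: loose green (white star) gingerbread to be packed: round iced gingerbread, 44 mm across, 14 mm thick, about 40 g, lying flat with the icing up; origin at the centre of its underside, z up through the icing
- packed0: red spiral gingerbread already packed in the tray's far row, to be left there: round iced gingerbread, 44 mm across, 14 mm thick, about 40 g, lying flat with the icing up; origin at the centre of its underside, z up through the icing
- packed1: blue dotted gingerbread already packed in the tray's far row, to be left there: round iced gingerbread, 44 mm across, 14 mm thick, about 40 g, lying flat with the icing up; origin at the centre of its underside, z up through the icing
- packed2: plain brown snowflake gingerbread already packed in the tray's far row, to be left there: round iced gingerbread, 44 mm across, 14 mm thick, about 40 g, lying flat with the icing up; origin at the centre of its underside, z up through the icing
- case: plywood presentation box with a hinged window lid, 172 (x) x 234 (y) x 60 mm without the lid, does not move; origin at the centre of its underside, z up, front (with the tongue) to its -x, hinge along its back top edge
- case_hinge (a point): middle of the hinge line, on the back top edge of the box, 60 mm above the bench; the lid turns about the y axis of this frame (the box's axes)
- lid (a joint): angle of the lid in rad: 0 shut, grows as it opens upward (60 degrees = 1.047). The lid weighs 0.30 kg, is 8 mm thick, and its hinge hardly rubs: it falls shut from any angle below 90 degrees
- tongue (a point): grip point on the lid's finger tongue, mid thickness: the tongue is a tab of the lid's plywood, 24 mm wide (y), 8 mm thick, standing 44 mm out from the lid's front edge, its end rounded; this point is 29 mm out from that edge and 201 mm from the hinge line towards the front (4 mm above the hinge line's height when shut, so 64 mm above the bench). Both sides of the tongue are clear; held by its two sides it can turn between the fingers as the lid rises. Axes turn with the lid
- ribbon_spool: spool of red satin ribbon on the right of the bench, 104 x 132 x 32 mm, loose, to be left alone; origin at its underside
- scissors: red-handled scissors lying at the right front, 87 x 199 x 9 mm, loose, to be left alone; origin at its underside
- marker: black and white marker pen lying at the left front, 135 mm long, 16 mm thick, loose, to be left alone; origin at its underside

How it is judged:
By the outcome, as a careful person would: the job done as asked, in the order asked, and still so for the second after the job is handed in, while the arm keeps its last pose, push and grip.
It also fails if it takes over 72 s, if anything falls off the work surface, if the arm or the gripper's body presses on something with over 40 N, if the wrist force passes 120 N, or if a joint passes its speed limit or range.

ROBOT

A 6-joint arm with a two-finger parallel gripper is mounted at the origin on a cart in front of the work surface, level with it; the furniture and walls round the work are solid. World frame = base frame: x ahead of the robot, y to its left, z up, the work surface at z = 0. Lengths are in mm, angles in rad, forces in N, time in s.
With the tool pointing down it reaches from about 275 to 750 mm from the base axis. Payload 10.2 kg.
Tool frame: the origin (TCP) lies between the finger pads; the fingertips stand 11 mm ahead of it and the grasp point (between the pads) lies 8 mm behind it; x points along the fingers, z is the direction in which the jaws open and shut, and the axes are right-handed (so a half turn about x gives the same grasp; the last joint's range is limited). The gripper opens to 88 mm and grips with 3 to 60 N. Pads are 18 mm wide; open, the fingers measure 123 mm over their backs; the gripper's body (75 mm by 187 mm) begins 45 mm behind the grasp point.
Start: joints at [0.983, 0.313, 1.498, -0, 1.331, -0.223], TCP at [187.313, 490.454, 249.72] pointing down, gripper open.
Joint ranges: [-2.94, 2.94], [-0.97, 2.17], [0.19, 2.56], [-1.23, 4.37], [0.02, 3.11], [-2.88, 2.88]. Speed limits (rad/s): [2.39, 2.39, 3.01, 3.14, 3.14, 3.14].

INTERFACE

Orientations are given as a unit quaternion [w, x, y, z].
In Python, from workcell import env, grab_frame, camera_info gives the robot as it stands.
- The arm moves only by the tool servo_tool, never from a script. Its argument "rows" is a list of rows, each an object of numbers: "tx", "ty", "tz": the shift along the tool's x, y, z scaled (see below); "roll": the turn about the tool's x scaled (see below). A call has 1 to 8 rows; each row is the pose to reach, as a shift and turn from the pose commanded when the call began, along the tool's axes at that moment; what a row does not reach only later rows make up. The controller multiplies each number of a shift by 100 mm and each number of a turn by 90 degrees. A row lasts 1/8 s, in which the tool goes at most 62.5 mm and 10.7 degrees, less where a joint would pass 70% of its speed; a pose out of reach is approached as far as the arm can. A call with a number of a shift or a turn outside -1 to 1 is refused whole. A call with a gripper value outside its range is refused whole. "fingers" is the opening, from 0 (shut) to 1 (fully open), set as the call begins (left out, the last holds). The fingers move at their own pace and stop on an object; "squeeze" is the grip in N (left out, the last holds). Time passes only in rows, so rows that repeat a pose let the fingers close. It gives the time, the measured TCP pose, the force and the opening at its end, in the units of the state.
- env.state(): the state, without advancing time (a new reading comes with each control period).
- grab_frame(name): name is "side" or "top" or "wrist"; returns (picture, depth): 480x640x3 uint8, blue, green, red; 480x640 float32, mm along the optical axis (not along the pixel's ray), 0 where there is no reading.
- camera_info(name): a dict with "vertical_fov" (degrees; the focal length in pixels is half the picture's height over the tangent of half this angle, whatever the lens; pixels are square), "cx", "cy" (the principal point, pixels), "k1" (the pictures are not rectified: a ray, as slopes to the right and down, at radius r is drawn at 1 + k1 r^2 times it, then the intrinsics apply), "rvec" (rotation vector, rad) and "tvec" (3), from world to camera coordinates, as OpenCV has them. Camera axes: x right, y down, z forward; pixel columns grow to the right and rows downward; lengths in mm; the calibration is good to about 2 mm. A picture is of the moment at which its call begins: read the wrist's pose just before it. camera_info takes no time and is no camera call; for the wrist camera it gives the pose at the moment of the call.
- env.sign_off(): hands the job in, once; it reports no verdict.
The state is a dict: "t": time; "joints": joint angles; "dq": joint speeds; "tau": joint torques, N m; "tool_pos": TCP position; "tool_rot": TCP orientation; "wrist_force": force on the tool from outside, world axes, zero at the start; "torque": the same for the moment, N m; "width": opening from 0.0 (shut) to 1.0 (fully open).
Only numpy, scipy, OpenCV 4.12 (cv2) and the standard library are available. Lean on these libraries where they do the work, as an engineer would, in place of code of your own. Each camera call takes 0.05 s, during which the arm holds its last target. There are 200 camera calls.

## Working session

There is one attempt and no reset: what is moved stays moved. The work goes in short steps, Python scripts to look and compute and a tool call to move; the robot and the scene stay as the last step left them, time stands still between calls to the robot, and variables do not carry over. Pictures are saved under pics/ and viewed, about 8 in all and at most 12, crops included, and the job is handed in when it is done.

Besides the shell and the picture viewer there is one more tool, called after "Call:" by a JSON object that holds its "method" and its "body", one argument or row to a line. servo_tool: Moves the arm, as the interface text tells. Its arguments: {"type":"object","properties":{"rows":{"type":"array","items":{"type":"object","properties":{"tx":{"type":"number"},"ty":{"type":"number"},"tz":{"type":"number"},"roll":{"type":"number"}}}},"fingers":{"type":"number"},"squeeze":{"type":"number"}},"required":["rows"]}

```bash
mkdir -p pics; ls
cat > h.py <<'E'
import numpy as np, cv2
from workcell import env, grab_frame, camera_info
def cam(n):
    c=camera_info(n); f=240/np.tan(np.radians(c['vertical_fov'])/2)
    R=cv2.Rodrigues(np.array(c['rvec'],float))[0]; return c,f,R,np.array(c['tvec'],float)
def rays(C,uv):
    c,f,R,t=C; d=(np.atleast_2d(uv).astype(float)-[c['cx'],c['cy']])/f
    s=d.copy()
    for _ in range(20): s=d/(1+c['k1']*(s**2).sum(1,keepdims=True))
    return -R.T@t, np.c_[s,np.ones(len(s))]@R
def onplane(C,uv,z):
    o,d=rays(C,uv); return o+d*((z-o[2])/d[:,2])[:,None]
def depthpts(C,uv,dep):
    c,f,R,t=C; o,d=rays(C,uv); return o+d*np.asarray(dep)[:,None]
def proj(C,P):
    c,f,R,t=C; p=np.atleast_2d(P)@R.T+t; s=p[:,:2]/p[:,2:]; s=s*(1+c['k1']*(s**2).sum(1,keepdims=True)); return s*f+[c['cx'],c['cy']]
E
python3 - <<'E'
from h import *
print(env.state())
for n in('top','side'):
    print(n,camera_info(n)); p,d=grab_frame(n); cv2.imwrite(f'pics/{n}0.png',p); np.savez(f'{n}0.npz',p=p,d=d)
print(camera_info('wrist'))
E
```

```text
pics
{'t': 0.0, 'joints': array([ 9.82575709e-01,  3.13426655e-01,  1.49843665e+00,  2.51658182e-05,
        1.33099944e+00, -2.23409496e-01]), 'dq': array([ 0.00187275, -0.00076524, -0.00014655,  0.00015222, -0.00012384,
        0.00043942]), 'tau': array([ 3.88676435e-04, -4.02221060e+01, -2.52273649e+01,  6.94512902e-02,
        3.52608017e-02, -8.76233366e-05]), 'tool_pos': array([187.18350649, 490.24738042, 249.17317143]), 'tool_rot': array([ 0.58198377, -0.40116375,  0.58282433,  0.40084703]), 'wrist_force': array([0.70442306, 0.29281585, 0.16707417]), 'torque': array([0.01851561, 0.01904219, 0.01171929]), 'width': 0.9996192692256647}
top {'vertical_fov': 56.842143570077916, 'cx': 326.57093608309214, 'cy': 243.2303253329978, 'k1': -0.0037780563120268017, 'rvec': array([ 2.19938168, -2.15332082,  0.09249743]), 'tvec': array([ -71.26511378,  565.12477117, 1277.78232834])}
side {'vertical_fov': 45.28152133506203, 'cx': 329.27321009905495, 'cy': 239.38804122829944, 'k1': -0.040514379575148765, 'rvec': array([ 0.63406924, -2.61565766,  1.16922941]), 'tvec': array([ 484.71070892,  231.47351396, 1884.44098441])}
{'vertical_fov': 59.978640537256446, 'cx': 318.72762718122334, 'cy': 242.10190682778457, 'k1': -0.005853343840966066, 'rvec': array([-2.37772864, -1.63562405, -0.24552563]), 'tvec': array([-525.07967801,  -39.7319601 ,  390.30249659])}
```

View pics/top0.png

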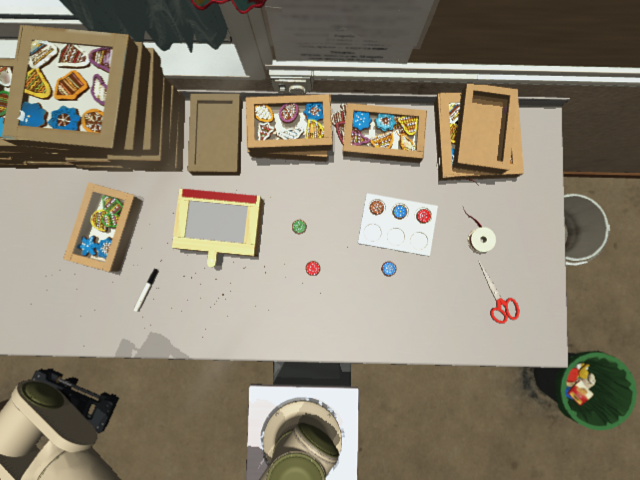

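View pics/side0.png

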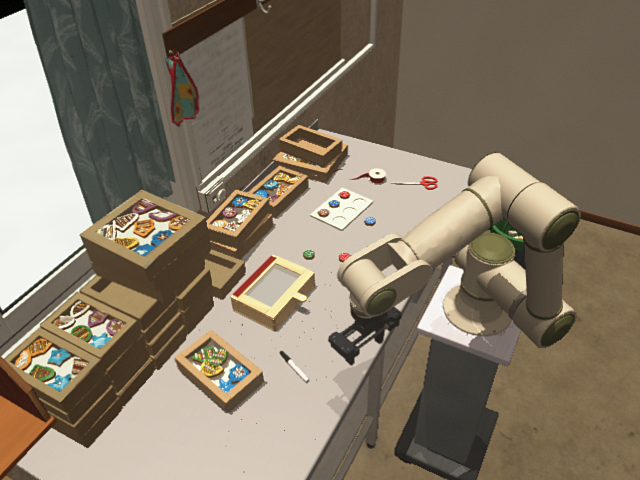

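The top view shows loose biscuits: green (299,227), red (313,268), blue (389,268). The tray is centred near (398,224), the box near (218,222), and its tongue near (212,260).

```bash
cat > m.py <<'E'
from h import *
z=np.load('top0.npz');p=z['p'];d=z['d'];C=cam('top')
hsv=cv2.cvtColor(p,cv2.COLOR_BGR2HSV)
H,S,V=[hsv[...,i].astype(int) for i in range(3)]
for name,(u,v) in dict(green=(299,227),red=(313,268),blue=(389,268),pk_br=(377,207),pk_bl=(400,212),pk_r=(424,216)).items():
    w=np.zeros(S.shape,bool); w[v-12:v+13,u-12:u+13]=1
    m=(S>70)&w
    m=m.astype(np.uint8); n,l,st,ce=cv2.connectedComponentsWithStats(m); k=1+st[1:,4].argmax()
    ys,xs=np.where(l==k); (c,r)=cv2.minEnclosingCircle(np.c_[xs,ys].astype(np.float32))
    hull=cv2.convexHull(np.c_[xs,ys].astype(np.int32)); M=cv2.moments(hull)
    cc=(M['m10']/M['m00'],M['m01']/M['m00'])
    zt=14 if name[:2]!='pk' else 18
    dd=np.median(d[l==k]); print(name,c,r,cc,onplane(C,[cc],zt)[0].round(1),'depthpt',depthpts(C,[cc],[dd])[0].round(1))
def poly(m,z,name,seed):
    n,l=cv2.connectedComponents(m.astype(np.uint8)); k=l[seed[1],seed[0]]
    cs,_=cv2.findContours((l==k).astype(np.uint8),cv2.RETR_EXTERNAL,cv2.CHAIN_APPROX_NONE); c=max(cs,key=cv2.contourArea)[:,0]
    P=onplane(C,c,z)[:,:2].astype(np.float32); r=cv2.minAreaRect(P); print(name,r,len(c)); return c,P
# tray
w=np.zeros(S.shape,bool); w[185:262,350:445]=1
print('bench',p[280,350],'tray',p[250,395],'lidframe',p[246,200],hsv[246,200],'tongue',p[262,212],hsv[262,212],'depths',d[280,350],d[250,395])
m=(V>np.median(V[255:300,330:370])+18)&w
poly(cv2.morphologyEx(m.astype(np.uint8),cv2.MORPH_CLOSE,np.ones((9,9))),9,'tray',(395,251))
# lid via height from depth
vv,uu=np.mgrid[175:285,160:280]; uv=np.c_[uu.ravel(),vv.ravel()]
Z=depthpts(C,uv,d[vv,uu].ravel()); zz=Z[:,2].reshape(vv.shape)
print('z lid med',np.median(zz[zz>50]),'bench',np.median(zz[zz<30]))
mm=np.zeros(S.shape,bool); mm[175:285,160:280]=(zz>40)&(zz<90)
c,P=poly(mm,68,'lid+tongue',(200,246))
t=(mm).astype(np.uint8); o=cv2.morphologyEx(t,cv2.MORPH_OPEN,np.ones((15,15)))
poly(o,68,'lid',(200,246))
tg=(t&~o.astype(bool)); tg[:252]=0; ys,xs=np.where(tg>0); print('tongue pix',xs.min(),xs.max(),ys.min(),ys.max())
Q=onplane(C,np.c_[xs,ys],68); print(Q.mean(0),Q.min(0),Q.max(0))
cv2.imwrite('pics/crop.png',cv2.resize(p[175:285,160:450],None,fx=2.7,fy=2.7,interpolation=cv2.INTER_CUBIC))
E
python3 m.py
```

```text
green (298.5, 226.5) 7.106435298919678 (298.5921985815603, 226.3947990543735) [615.8  24.9  14. ] depthpt [616.   25.   12.7]
red (312.4285583496094, 267.8571472167969) 7.284407138824463 (312.4624017957351, 267.9203142536476) [493.5 -19.3  14. ] depthpt [493.6 -19.2  13.4]
blue (388.0, 268.5) 6.946321964263916 (387.9369369369369, 268.4851994851995) [ 496.6 -241.6   14. ] depthpt [ 496.6 -241.6   13.8]
pk_br (376.3611145019531, 207.27777099609375) 6.858744144439697 (376.3799019607843, 207.31372549019605) [ 677.3 -205.    18. ] depthpt [ 677.4 -205.1   17.2]
pk_bl (399.26531982421875, 211.6836700439453) 6.8159871101379395 (399.104, 211.784) [ 665.3 -272.6   18. ] depthpt [ 665.4 -272.7   17.2]
pk_r (423.3604736328125, 215.6782989501953) 7.159477710723877 (423.30388692579504, 215.5217903415783) [ 655.6 -344.5   18. ] depthpt [ 655.7 -344.6   17.3]
bench [190 201 208] tray [143 154 157] lidframe [161 230 234] [ 28  80 234] tongue [188 237 234] [ 32  53 237] depths 1317.2657 1326.096
tray ((611.9761962890625, -35.28631591796875), (1439.008056640625, 2000.0091552734375), 1.186864972114563) 2236
z lid med 67.05796875928615 bench 0.34023072722470715
lid+tongue ((596.1162719726562, 257.27996826171875), (239.009521484375, 216.0406951904297), 85.6932144165039) 303
lid ((616.752685546875, 255.89495849609375), (238.6722869873047, 174.6725311279297), 85.6932144165039) 333
tongue pix 207 255 252 267
[513.65734425 247.87027355  68.        ] [488.42288765 142.62163798  68.        ] [533.50847096 277.86911146  68.        ]
```

View pics/crop.png

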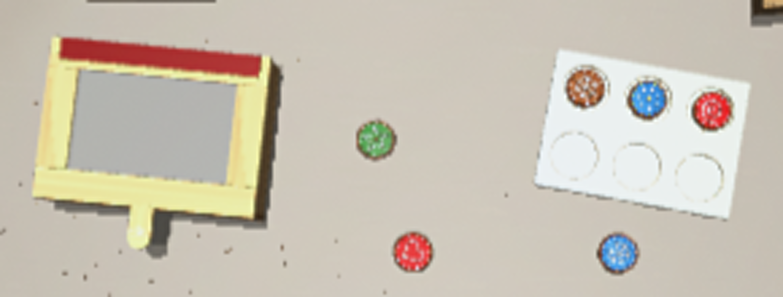

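The crop confirms the layout: the tray's corners are at about (558,50), (748,82), (728,218) and (535,185) in crop pixels, with its near row empty. I'll fix the tray mask and start moving to the green biscuit with the jaws along world x.

```bash
cat > m2.py <<'E'
from h import *
z=np.load('top0.npz');p=z['p'];C=cam('top')
b,g,r=[p[...,i].astype(int) for i in range(3)]
m=(b>212)&(g>212); w=np.zeros(m.shape,bool); w[180:270,345:450]=1; m&=w
m=cv2.morphologyEx(m.astype(np.uint8),cv2.MORPH_CLOSE,np.ones((5,5)))
cs,_=cv2.findContours(m,cv2.RETR_EXTERNAL,cv2.CHAIN_APPROX_NONE); c=cv2.convexHull(max(cs,key=cv2.contourArea))[:,0]
P=onplane(C,c,9)[:,:2].astype(np.float32); R=cv2.minAreaRect(P); print(R)
c0=np.array(R[0]); a=np.radians(R[2]-90) if R[2]>45 else np.radians(R[2])
for k,y in enumerate((-70,0,70)):
  for x in(-37,39): print(k,x,(c0+[x*np.cos(a)-y*np.sin(a),x*np.sin(a)+y*np.cos(a)]).round(1))
E
python3 m2.py
```

```text
((630.3113403320312, -269.8283996582031), (216.1083526611328, 151.9502716064453), 80.9443359375)
0 -37 [ 582.8 -333.1]
0 39 [ 657.8 -345.1]
1 -37 [ 593.8 -264. ]
1 39 [ 668.8 -276. ]
2 -37 [ 604.8 -194.9]
2 39 [ 679.8 -206.8]
```

Call:
{"method": "servo_tool", "body": {
  "rows": [
    {"roll": 0.118,"ty": -0.5},
    {"roll": 0.236,"ty": -1.0},
    {"roll": 0.354,"ty": -1.0},
    {"roll": 0.472,"ty": -1.0},
    {"roll": 0.59,"ty": -1.0},
    {"roll": 0.7,"ty": -1.0},
    {"roll": 0.768,"ty": -1.0},
    {"roll": 0.768,"ty": -1.0}
  ],
  "fingers": 0.7,
  "squeeze": 12
}}

```text
invalid input at $.rows[0]: expected keys tx, ty, tz, roll
```

Call:
{"method": "servo_tool", "body": {
  "rows": [
    {"tx": 0,"ty": -0.5,"tz": 0,"roll": 0.118},
    {"tx": 0,"ty": -1,"tz": 0,"roll": 0.236},
    {"tx": 0,"ty": -1,"tz": 0,"roll": 0.354},
    {"tx": 0,"ty": -1,"tz": 0,"roll": 0.472},
    {"tx": 0,"ty": -1,"tz": 0,"roll": 0.59},
    {"tx": 0,"ty": -1,"tz": 0,"roll": 0.7},
    {"tx": 0,"ty": -1,"tz": 0,"roll": 0.768},
    {"tx": 0,"ty": -1,"tz": 0,"roll": 0.768}
  ],
  "fingers": 0.7,
  "squeeze": 12
}}

```text
t: 1.1
tool_pos: [280.7, 454.7, 249.4]
tool_rot: [0.707, -0.0, 0.707, 0.0]
wrist_force: [0.5, -0.9, -0.8]
width: 0.701
```

Call:
{"method": "servo_tool", "body": {
  "rows": [
    {"tx": 0,"ty": -0.45,"tz": 0.38,"roll": 0},
    {"tx": 0,"ty": -0.9,"tz": 0.76,"roll": 0},
    {"tx": 0,"ty": -1,"tz": 0.84,"roll": 0}
  ]
}}

```text
t: 1.48
tool_pos: [366.2, 352.8, 249.6]
tool_rot: [0.707, 0.0, 0.707, -0.001]
wrist_force: [0.3, 0.5, -0.4]
width: 0.701
```

Call:
{"method": "servo_tool", "body": {
  "rows": [
    {"tx": 0,"ty": -0.45,"tz": 0.38,"roll": 0},
    {"tx": 0,"ty": -0.9,"tz": 0.76,"roll": 0},
    {"tx": 0,"ty": -1,"tz": 0.84,"roll": 0}
  ]
}}

```text
t: 1.85
tool_pos: [449.9, 253.2, 249.5]
tool_rot: [0.707, 0.0, 0.707, -0.001]
wrist_force: [0.1, 1.1, -0.2]
width: 0.702
```

Call:
{"method": "servo_tool", "body": {
  "rows": [
    {"tx": 0,"ty": -0.45,"tz": 0.38,"roll": 0},
    {"tx": 0,"ty": -0.9,"tz": 0.76,"roll": 0},
    {"tx": 0,"ty": -1,"tz": 0.84,"roll": 0}
  ]
}}

```text
t: 2.22
tool_pos: [533.6, 153.6, 249.2]
tool_rot: [0.707, 0.0, 0.707, -0.0]
wrist_force: [-0.6, -0.5, 0.0]
width: 0.701
```

Call:
{"method": "servo_tool", "body": {
  "rows": [
    {"tx": 0,"ty": -0.45,"tz": 0.38,"roll": 0},
    {"tx": 0,"ty": -0.9,"tz": 0.76,"roll": 0},
    {"tx": 0,"ty": -1,"tz": 0.83,"roll": 0}
  ]
}}

```text
t: 2.6
tool_pos: [616.4, 54.0, 249.0]
tool_rot: [0.707, 0.0, 0.707, -0.0]
wrist_force: [-0.7, 1.0, -0.1]
width: 0.697
```

Call:
{"method": "servo_tool", "body": {
  "rows": [
    {"tx": 0.3,"ty": -0.3,"tz": 0,"roll": 0},
    {"tx": 0.6,"ty": -0.3,"tz": 0,"roll": 0},
    {"tx": 1,"ty": -0.3,"tz": 0,"roll": 0},
    {"tx": 1,"ty": -0.3,"tz": 0,"roll": 0},
    {"tx": 1,"ty": -0.3,"tz": 0,"roll": 0}
  ]
}}

```text
t: 3.22
tool_pos: [616.0, 25.8, 151.6]
tool_rot: [0.708, -0.0, 0.706, 0.0]
wrist_force: [-0.7, -0.7, 0.6]
width: 0.702
```

Run:
```python
from h import *
C=cam('wrist'); s=env.state(); p,d=grab_frame('wrist'); cv2.imwrite('pics/w1.png',p); print(s['tool_pos'],s['width'],s['t'])
o,_=rays(C,[[320,240]]); print('cam',o)
hsv=cv2.cvtColor(p,cv2.COLOR_BGR2HSV); m=cv2.inRange(hsv,(40,80,30),(85,255,255)); n,l,st,ce=cv2.connectedComponentsWithStats(m); k=1+st[1:,4].argmax()
cs,_=cv2.findContours((l==k).astype(np.uint8),cv2.RETR_EXTERNAL,cv2.CHAIN_APPROX_NONE); h=max(cs,key=cv2.contourArea); (c,r)=cv2.minEnclosingCircle(h); print(c,r,onplane(C,[c,(c[0]+r,c[1])],14))
print(proj(C,[616,25,14]))
```

```text
[616.01155583  25.787128   151.5898734 ] 0.7024148522699677 3.225
cam [615.71627849 102.1474862  287.10653463]
(322.15850830078125, 229.25831604003906) 27.280122756958008 [[618.63172704  27.49335077  14.        ]
 [637.19931131  27.48901376  14.        ]]
[[318.29113095 232.78621156]]
```

View pics/w1.png

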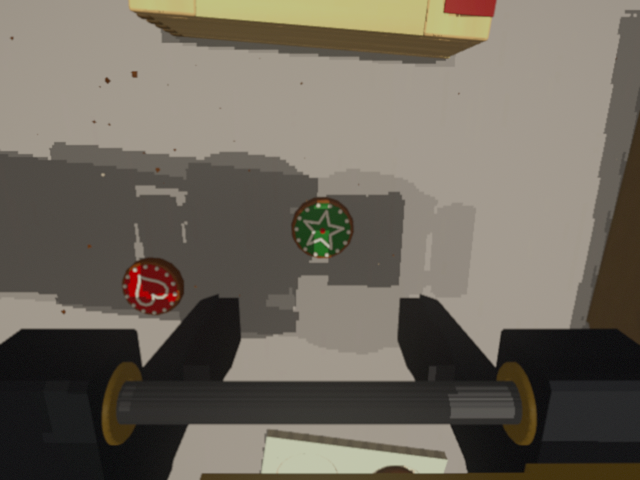

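The wrist view shows green at (322,229) and red at (153,287), with the box edge at the top and a tray corner at the bottom. Wrist and top agree to about 2.7 mm, so I'll use the average and descend.

Call:
{"method": "servo_tool", "body": {
  "rows": [
    {"tx": 0.4,"ty": 0.01,"tz": 0.015,"roll": 0},
    {"tx": 0.8,"ty": 0.01,"tz": 0.015,"roll": 0},
    {"tx": 1,"ty": 0.01,"tz": 0.015,"roll": 0}
  ]
}}

```text
t: 3.65
tool_pos: [617.1, 26.0, 49.4]
tool_rot: [0.707, -0.0, 0.707, 0.0]
wrist_force: [0.3, 1.0, 0.0]
width: 0.703
```

Call:
{"method": "servo_tool", "body": {
  "rows": [
    {"tx": 0.15,"ty": 0,"tz": 0,"roll": 0},
    {"tx": 0.25,"ty": 0,"tz": 0,"roll": 0},
    {"tx": 0.32,"ty": 0,"tz": 0,"roll": 0},
    {"tx": 0.32,"ty": 0,"tz": 0,"roll": 0}
  ]
}}

```text
t: 4.15
tool_pos: [617.1, 25.7, 17.8]
tool_rot: [0.707, 0.0, 0.707, -0.0]
wrist_force: [-0.3, -0.6, -0.2]
width: 0.699
```

Call:
{"method": "servo_tool", "body": {
  "rows": [
    {"tx": 0,"ty": 0,"tz": 0,"roll": 0},
    {"tx": 0,"ty": 0,"tz": 0,"roll": 0},
    {"tx": 0,"ty": 0,"tz": 0,"roll": 0},
    {"tx": 0,"ty": 0,"tz": 0,"roll": 0}
  ],
  "fingers": 0.4
}}

```text
t: 4.65
tool_pos: [617.3, 25.6, 18.2]
tool_rot: [0.707, 0.0, 0.707, -0.0]
wrist_force: [-0.1, -0.4, 2.6]
width: 0.492
```

Call:
{"method": "servo_tool", "body": {
  "rows": [
    {"tx": -0.3,"ty": 0,"tz": 0,"roll": 0},
    {"tx": -0.7,"ty": -0.2,"tz": 0,"roll": 0},
    {"tx": -1,"ty": -0.6,"tz": 0,"roll": 0},
    {"tx": -1,"ty": -1,"tz": 0,"roll": 0}
  ]
}}

```text
t: 5.15
tool_pos: [617.9, -75.5, 120.3]
tool_rot: [0.709, -0.001, 0.706, -0.0]
wrist_force: [-0.3, 0.1, -0.6]
width: 0.49
```

Call:
{"method": "servo_tool", "body": {
  "rows": [
    {"tx": 0,"ty": -0.5,"tz": -0.06,"roll": 0},
    {"tx": 0,"ty": -1,"tz": -0.12,"roll": 0}
  ]
}}

```text
t: 5.4
tool_pos: [604.6, -175.7, 117.5]
tool_rot: [0.707, 0.0, 0.707, 0.0]
wrist_force: [-0.6, 0.1, -1.1]
width: 0.501
```

Call:
{"method": "servo_tool", "body": {
  "rows": [
    {"tx": 0,"ty": -0.2,"tz": 0,"roll": 0},
    {"tx": 0,"ty": -0.2,"tz": 0,"roll": 0},
    {"tx": 0,"ty": -0.2,"tz": 0,"roll": 0}
  ]
}}

```text
t: 5.78
tool_pos: [605.2, -192.7, 117.6]
tool_rot: [0.707, -0.0, 0.707, 0.001]
wrist_force: [-0.5, -0.3, -1.1]
width: 0.5
```

Run:
```python
from h import *
C=cam('wrist'); s=env.state(); p,d=grab_frame('wrist'); cv2.imwrite('pics/w2.png',p); np.savez('w2.npz',p=p,d=d); tp=s['tool_pos'];print(tp,s['width'],s['t'])
print('pockets', proj(C,[[604.8,-194.9,9],[593.8,-264,9],[582.8,-333.1,9]]).round(0).tolist(),'held',proj(C,[[tp[0],tp[1],tp[2]-4]]))
hsv=cv2.cvtColor(p,cv2.COLOR_BGR2HSV); m=cv2.inRange(hsv,(40,80,30),(85,255,255)); n,l,st,ce=cv2.connectedComponentsWithStats(m); k=1+st[1:,4].argmax(); print(st[k]); 
ys,xs=np.where(l==k); (c,r)=cv2.minEnclosingCircle(np.c_[xs,ys].astype(np.float32)); print(c,r,onplane(C,[c,(c[0]+r,c[1])],tp[2]-4))
```

```text
[ 605.21871537 -192.69710523  117.56853686] 0.4997282452220734 5.775
pockets [[318.0, 248.0], [302.0, 347.0], [287.0, 432.0]] held [[318.69737065 327.67182022]]
[ 269  277  101   90 4112]
(319.0, 319.73529052734375) 50.07486343383789 [[ 605.33089193 -189.3972368   113.56853686]
 [ 623.97654246 -189.39147355  113.56853686]]
```

View pics/w2.png

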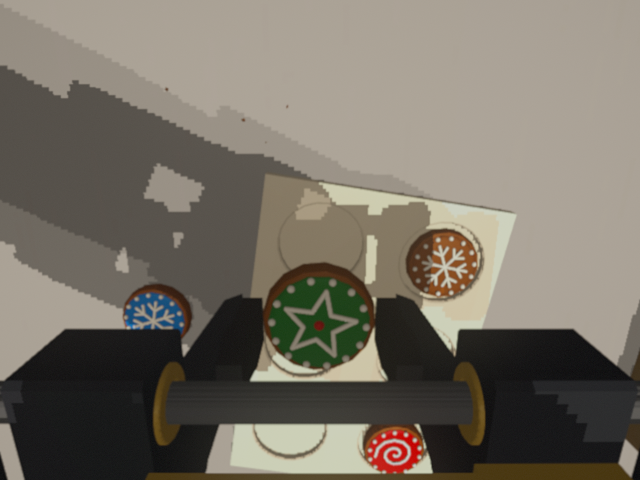

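Green is held level at (319,320). The pocket 2 rim is at about (321,242), against (318,248) predicted. The tray corners are (265,175) and (515,212).

Run:
```python
from h import *
C=cam('wrist')
P=onplane(C,[(265,175),(515,212),(232,465),(321,242)],9)[:,:2]; print(P.round(1), np.hypot(*(P[1]-P[0])))
e=(P[1]-P[0])/np.hypot(*(P[1]-P[0])); n=np.array([-e[1],e[0]]); print('yaw',np.degrees(np.arctan2(e[1],e[0])))
for k,y in((2,70),(1,0),(0,-70)): print(k,P[0]+e*39+n*(y-108), P[1]-e*113+n*(y-108))
p=np.load('w2.npz')['p']; g=cv2.cvtColor(p,cv2.COLOR_BGR2GRAY); ed=cv2.Canny(cv2.GaussianBlur(g,(3,3),0),10,30)
# pocket rim ray search, top half
pts=[]
for t in np.radians(np.arange(170,371,4)):
    for r in np.arange(34,50,.5):
        u,v=321+r*np.cos(t),243+r*np.sin(t)*.95
        if ed[int(round(v)),int(round(u))]: pts.append((u,v)); break
Q=onplane(C,pts,9)[:,:2]
for _ in range(5):
    A=np.c_[2*Q,np.ones(len(Q))]; s=np.linalg.lstsq(A,(Q**2).sum(1),rcond=None)[0]; r=np.sqrt(s[2]+s[0]**2+s[1]**2); e_=abs(np.hypot(*(Q-s[:2]).T)-r); Q=Q[e_<max(1.2,np.median(e_)*2)]
print('circle',s[:2],r,len(Q))
```

```text
[[ 573.8 -150.1]
 [ 723.3 -172.1]
 [ 541.4 -362.9]
 [ 606.6 -191.1]] 151.13894501505436
yaw -8.387079145663758
2 [ 606.79127106 -193.35192258] [ 605.93942484 -193.22632916]
1 [ 596.58107577 -262.60329016] [ 595.72922956 -262.47769674]
0 [ 586.37088049 -331.85465775] [ 585.51903427 -331.72906432]
circle [ 606.26815043 -192.26088265] 24.923521183612504 47
```

Call:
{"method": "servo_tool", "body": {
  "rows": [
    {"tx": 0.3,"ty": -0.007,"tz": 0.003,"roll": 0},
    {"tx": 0.6,"ty": -0.007,"tz": 0.003,"roll": 0},
    {"tx": 0.8,"ty": -0.007,"tz": 0.003,"roll": 0},
    {"tx": 0.87,"ty": -0.007,"tz": 0.003,"roll": 0},
    {"tx": 0.91,"ty": -0.007,"tz": 0.003,"roll": 0},
    {"tx": 0.94,"ty": -0.007,"tz": 0.003,"roll": 0},
    {"tx": 0.955,"ty": -0.007,"tz": 0.003,"roll": 0},
    {"tx": 0.955,"ty": -0.007,"tz": 0.003,"roll": 0}
  ]
}}

```text
t: 6.82
tool_pos: [605.4, -195.1, 22.5]
tool_rot: [0.707, 0.0, 0.707, -0.0]
wrist_force: [0.1, 0.1, 1.4]
width: 0.498
```

Call:
{"method": "servo_tool", "body": {
  "rows": [
    {"tx": 0.003,"ty": 0,"tz": 0,"roll": 0},
    {"tx": 0.003,"ty": 0,"tz": 0,"roll": 0},
    {"tx": 0.003,"ty": 0,"tz": 0,"roll": 0}
  ],
  "fingers": 0.6
}}

```text
t: 7.2
tool_pos: [605.3, -195.1, 22.0]
tool_rot: [0.707, 0.0, 0.707, -0.0]
wrist_force: [-0.0, 0.4, -0.2]
width: 0.597
```

Call:
{"method": "servo_tool", "body": {
  "rows": [
    {"tx": -0.2,"ty": 0,"tz": 0,"roll": 0},
    {"tx": -0.6,"ty": 0,"tz": 0,"roll": 0},
    {"tx": -1,"ty": 0,"tz": 0,"roll": 0},
    {"tx": -1,"ty": 0.1,"tz": 0,"roll": 0}
  ],
  "fingers": 0.7
}}

```text
t: 7.7
tool_pos: [606.7, -186.0, 126.6]
tool_rot: [0.709, -0.001, 0.705, -0.002]
wrist_force: [1.0, 0.1, -0.7]
width: 0.698
```

Call:
{"method": "servo_tool", "body": {
  "rows": [
    {"tx": 0,"ty": 0.45,"tz": -0.5,"roll": 0},
    {"tx": 0,"ty": 0.83,"tz": -1,"roll": 0},
    {"tx": 0,"ty": 0.83,"tz": -1,"roll": 0}
  ]
}}

```text
t: 8.07
tool_pos: [501.9, -99.1, 121.3]
tool_rot: [0.706, 0.0, 0.709, 0.001]
wrist_force: [0.6, -0.3, 0.7]
width: 0.702
```

Call:
{"method": "servo_tool", "body": {
  "rows": [
    {"tx": 0,"ty": 0.5,"tz": -0.12,"roll": 0},
    {"tx": 0,"ty": 0.83,"tz": -0.12,"roll": 0},
    {"tx": 0,"ty": 0.83,"tz": -0.12,"roll": 0},
    {"tx": 0,"ty": 0.83,"tz": -0.12,"roll": 0}
  ]
}}

```text
t: 8.57
tool_pos: [494.0, -19.7, 122.0]
tool_rot: [0.707, 0.0, 0.707, -0.0]
wrist_force: [0.0, 0.1, -0.4]
width: 0.698
```

```bash
cat > bis.py <<'E'
from h import *
def find(lo,hi,z,tag,near):
    C=cam('wrist'); s=env.state(); p,d=grab_frame('wrist'); cv2.imwrite(f'pics/{tag}.png',p); np.savez(f'{tag}.npz',p=p); print(s['tool_pos'].round(1),s['width'],s['t'])
    hsv=cv2.cvtColor(p,cv2.COLOR_BGR2HSV); m=0
    for a,b in zip(lo,hi): m=m|cv2.inRange(hsv,a,b)
    m=cv2.morphologyEx(m,cv2.MORPH_CLOSE,np.ones((3,3)))
    cs,_=cv2.findContours(m,cv2.RETR_EXTERNAL,cv2.CHAIN_APPROX_NONE)
    for c in cs:
        if cv2.contourArea(c)>300:
            q,r=cv2.minEnclosingCircle(c); P=onplane(C,[q,(q[0]+r,q[1])],z)
            print(np.round(q,1),round(r,1),P[0].round(1),'r mm',round(P[1,0]-P[0,0],1))
    return C,p
RED=([(0,120,60),(170,120,60)],[(8,255,255),(180,255,255)]); BLUE=([(95,100,50)],[(120,255,255)]); GREEN=([(40,80,30)],[(85,255,255)])
E
python3 -c "
from bis import *
find(*RED,14,'w3',None)"
```

```text
[494.  -19.7 122. ] 0.6981015708877629 8.575
[320.9 239.4] 31.6 [495.4 -16.4  14. ] r mm 19.3
```

Call:
{"method": "servo_tool", "body": {
  "rows": [
    {"tx": 0.4,"ty": 0.013,"tz": 0.01,"roll": 0},
    {"tx": 0.75,"ty": 0.013,"tz": 0.01,"roll": 0},
    {"tx": 0.9,"ty": 0.013,"tz": 0.01,"roll": 0},
    {"tx": 1,"ty": 0.013,"tz": 0.01,"roll": 0}
  ]
}}

```text
t: 9.12
tool_pos: [494.7, -18.3, 21.7]
tool_rot: [0.707, 0.0, 0.707, -0.0]
wrist_force: [-0.8, -1.2, 0.6]
width: 0.697
```

Call:
{"method": "servo_tool", "body": {
  "rows": [
    {"tx": 0.04,"ty": 0,"tz": 0,"roll": 0},
    {"tx": 0.04,"ty": 0,"tz": 0,"roll": 0}
  ]
}}

```text
t: 9.38
tool_pos: [494.7, -17.8, 18.4]
tool_rot: [0.707, 0.0, 0.707, -0.0]
wrist_force: [2.0, 0.7, -1.2]
width: 0.698
```

Call:
{"method": "servo_tool", "body": {
  "rows": [
    {"tx": 0,"ty": 0,"tz": 0,"roll": 0},
    {"tx": 0,"ty": 0,"tz": 0,"roll": 0},
    {"tx": 0,"ty": 0,"tz": 0,"roll": 0},
    {"tx": 0,"ty": 0,"tz": 0,"roll": 0}
  ],
  "fingers": 0.4
}}

```text
t: 9.88
tool_pos: [494.6, -17.7, 18.3]
tool_rot: [0.707, 0.0, 0.707, -0.0]
wrist_force: [-0.4, 1.2, 5.4]
width: 0.491
```

Call:
{"method": "servo_tool", "body": {
  "rows": [
    {"tx": -0.3,"ty": 0,"tz": 0,"roll": 0},
    {"tx": -0.7,"ty": -0.2,"tz": 0.2,"roll": 0},
    {"tx": -1,"ty": -0.6,"tz": 0.6,"roll": 0},
    {"tx": -1,"ty": -1,"tz": 1,"roll": 0}
  ]
}}

```text
t: 10.38
tool_pos: [596.2, -119.0, 120.6]
tool_rot: [0.709, -0.001, 0.706, -0.0]
wrist_force: [0.3, -0.4, -0.2]
width: 0.491
```

Call:
{"method": "servo_tool", "body": {
  "rows": [
    {"tx": 0,"ty": -0.5,"tz": 0,"roll": 0},
    {"tx": 0,"ty": -0.96,"tz": 0.005,"roll": 0},
    {"tx": 0,"ty": -0.96,"tz": 0.005,"roll": 0}
  ]
}}

```text
t: 10.75
tool_pos: [594.2, -216.5, 117.2]
tool_rot: [0.707, 0.001, 0.707, -0.001]
wrist_force: [-1.2, 1.1, -0.3]
width: 0.497
```

Call:
{"method": "servo_tool", "body": {
  "rows": [
    {"tx": 0,"ty": -0.25,"tz": 0,"roll": 0},
    {"tx": 0,"ty": -0.5,"tz": 0,"roll": 0},
    {"tx": 0,"ty": -0.5,"tz": 0,"roll": 0},
    {"tx": 0,"ty": -0.5,"tz": 0,"roll": 0}
  ]
}}

```text
t: 11.25
tool_pos: [594.8, -263.5, 117.8]
tool_rot: [0.707, 0.0, 0.707, 0.0]
wrist_force: [-1.0, 0.4, 0.2]
width: 0.497
```

```bash
cat > w4.py <<'E'
from bis import *
C,p=find(*RED,114,'w4',None)
print('greens at z18');
E
python3 w4.py
python3 - <<'E'
from bis import *
C=cam('wrist'); p=np.load('w4.npz')['p']
print(proj(C,[[593.8,-264,9],[604.8,-194.9,18]]))
hsv=cv2.cvtColor(p,cv2.COLOR_BGR2HSV); m=cv2.inRange(hsv,*GREEN[0],*GREEN[1]); cs,_=cv2.findContours(m,0,1); c=max(cs,key=cv2.contourArea); q,r=cv2.minEnclosingCircle(c); print('green',q,r,onplane(C,[q],18))
E
```

```text
[ 594.8 -263.5  117.8] 0.4968886683792253 11.25
[318.5 320.5] 50.8 [ 594.7 -260.4  114. ] r mm 18.9
greens at z18
[[317.1368532  245.53928062]
 [336.94094369 130.01766529]]
green (338.79217529296875, 127.5587387084961) 35.2514762878418 [[ 605.79563356 -193.6019799    18.        ]]
```

View pics/w4.png

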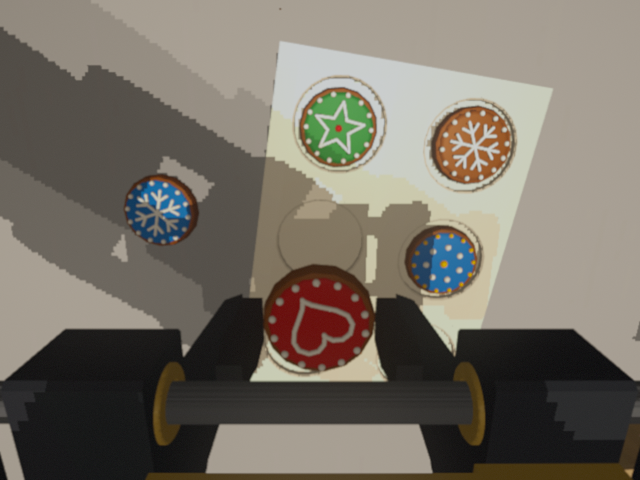

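Green sits in pocket 2, with the rim visible all round it at (339,125). Red is held at (318,320), with the pocket 1 rim at (320,241). Lowering.

Call:
{"method": "servo_tool", "body": {
  "rows": [
    {"tx": 0.3,"ty": -0.005,"tz": 0.003,"roll": 0},
    {"tx": 0.6,"ty": -0.005,"tz": 0.003,"roll": 0},
    {"tx": 0.8,"ty": -0.005,"tz": 0.003,"roll": 0},
    {"tx": 0.87,"ty": -0.005,"tz": 0.003,"roll": 0},
    {"tx": 0.91,"ty": -0.005,"tz": 0.003,"roll": 0},
    {"tx": 0.94,"ty": -0.005,"tz": 0.003,"roll": 0},
    {"tx": 0.957,"ty": -0.005,"tz": 0.003,"roll": 0},
    {"tx": 0.957,"ty": -0.005,"tz": 0.003,"roll": 0}
  ]
}}

```text
t: 12.3
tool_pos: [595.2, -264.3, 22.5]
tool_rot: [0.707, 0.0, 0.707, -0.0]
wrist_force: [-0.3, -0.4, 0.1]
width: 0.494
```

Call:
{"method": "servo_tool", "body": {
  "rows": [
    {"tx": 0.002,"ty": 0,"tz": 0,"roll": 0},
    {"tx": 0.002,"ty": 0,"tz": 0,"roll": 0},
    {"tx": 0.002,"ty": 0,"tz": 0,"roll": 0}
  ],
  "fingers": 0.6
}}

```text
t: 12.68
tool_pos: [595.1, -264.2, 22.1]
tool_rot: [0.707, 0.0, 0.707, -0.0]
wrist_force: [-0.9, -0.0, -0.8]
width: 0.603
```

Call:
{"method": "servo_tool", "body": {
  "rows": [
    {"tx": -0.2,"ty": 0,"tz": 0,"roll": 0},
    {"tx": -0.6,"ty": 0,"tz": 0,"roll": 0},
    {"tx": -1,"ty": 0,"tz": -0.3,"roll": 0},
    {"tx": -1,"ty": 0.23,"tz": -0.8,"roll": 0},
    {"tx": -1,"ty": 0.23,"tz": -0.98,"roll": 0},
    {"tx": -1,"ty": 0.23,"tz": -0.98,"roll": 0},
    {"tx": -1,"ty": 0.23,"tz": -0.98,"roll": 0}
  ],
  "fingers": 0.7
}}

```text
t: 13.55
tool_pos: [498.0, -241.7, 122.8]
tool_rot: [0.708, -0.0, 0.707, -0.0]
wrist_force: [-0.9, -0.6, 0.1]
width: 0.699
```

```bash
python3 -c "
from bis import *
find(*BLUE,14,'w5',None)"
```

```text
[ 498.  -241.7  122.8] 0.6990488700055991 13.55
[589.5 292. ] 31.5 [ 671.5 -274.1   14. ] r mm 20.3
[320.3 244. ] 30.1 [ 499.1 -241.5   14. ] r mm 18.6
```

Call:
{"method": "servo_tool", "body": {
  "rows": [
    {"tx": 0.4,"ty": 0,"tz": 0.008,"roll": 0},
    {"tx": 0.75,"ty": 0,"tz": 0.008,"roll": 0},
    {"tx": 0.9,"ty": 0,"tz": 0.008,"roll": 0},
    {"tx": 1,"ty": 0,"tz": 0.008,"roll": 0}
  ]
}}

```text
t: 14.1
tool_pos: [498.4, -241.4, 21.8]
tool_rot: [0.707, -0.0, 0.707, -0.0]
wrist_force: [0.7, -0.5, 0.3]
width: 0.698
```

Call:
{"method": "servo_tool", "body": {
  "rows": [
    {"tx": 0.04,"ty": 0,"tz": 0,"roll": 0},
    {"tx": 0.04,"ty": 0,"tz": 0,"roll": 0}
  ]
}}

```text
t: 14.35
tool_pos: [498.2, -241.4, 18.6]
tool_rot: [0.707, -0.0, 0.707, -0.0]
wrist_force: [0.6, 0.3, 0.3]
width: 0.699
```

Call:
{"method": "servo_tool", "body": {
  "rows": [
    {"tx": 0,"ty": 0,"tz": 0,"roll": 0},
    {"tx": 0,"ty": 0,"tz": 0,"roll": 0},
    {"tx": 0,"ty": 0,"tz": 0,"roll": 0},
    {"tx": 0,"ty": 0,"tz": 0,"roll": 0}
  ],
  "fingers": 0.4
}}

```text
t: 14.85
tool_pos: [498.1, -241.4, 18.5]
tool_rot: [0.707, -0.0, 0.707, -0.0]
wrist_force: [-1.0, 0.0, 4.5]
width: 0.494
```

Call:
{"method": "servo_tool", "body": {
  "rows": [
    {"tx": -0.3,"ty": 0,"tz": 0,"roll": 0},
    {"tx": -0.7,"ty": -0.2,"tz": 0.2,"roll": 0},
    {"tx": -1,"ty": -0.6,"tz": 0.6,"roll": 0},
    {"tx": -1,"ty": -0.92,"tz": 0.865,"roll": 0},
    {"tx": -1,"ty": -0.92,"tz": 0.865,"roll": 0},
    {"tx": -1,"ty": -0.92,"tz": 0.865,"roll": 0},
    {"tx": -1,"ty": -0.92,"tz": 0.865,"roll": 0}
  ]
}}

```text
t: 15.72
tool_pos: [583.9, -332.4, 118.0]
tool_rot: [0.707, 0.0, 0.707, 0.0]
wrist_force: [0.6, 0.7, -0.9]
width: 0.493
```

Run:
```python
from bis import *
C,p=find(*BLUE,114,'w6',None)
print(proj(C,[[582.8,-333.1,9],[593.8,-264,18]]))
hsv=cv2.cvtColor(p,cv2.COLOR_BGR2HSV)
for n,K,z in(('red',RED,18),('green',GREEN,18)):
    m=0
    for a,b in zip(*K): m=m|cv2.inRange(hsv,a,b)
    cs,_=cv2.findContours(m,0,1)
    for c in cs:
        if cv2.contourArea(c)>300: q,r=cv2.minEnclosingCircle(c); print(n,np.round(q,1),round(r,1),onplane(C,[q],z)[0].round(1))
```

```text
[ 583.9 -332.4  118. ] 0.4931765542503013 15.725
[318.5 326.8] 49.7 [ 583.8 -332.   114. ] r mm 18.6
[472.2 145.6] 35.8 [ 634.3 -265.8  114. ] r mm 11.8
[[317.0649088  245.421043  ]
 [336.84088562 129.9231983 ]]
red [326.5 470.5] 39.5 [ 589.3 -498.6   18. ]
red [397. 455.] 30.2 [ 638.8 -484.9   18. ]
red [440.8 263.7] 32.7 [ 657.3 -341.8   18. ]
red [339.3 129.1] 36.3 [ 595.1 -263.6   18. ]
green [362.5   3. ] 33.6 [ 606.  -202.1   18. ]
```

View pics/w6.png

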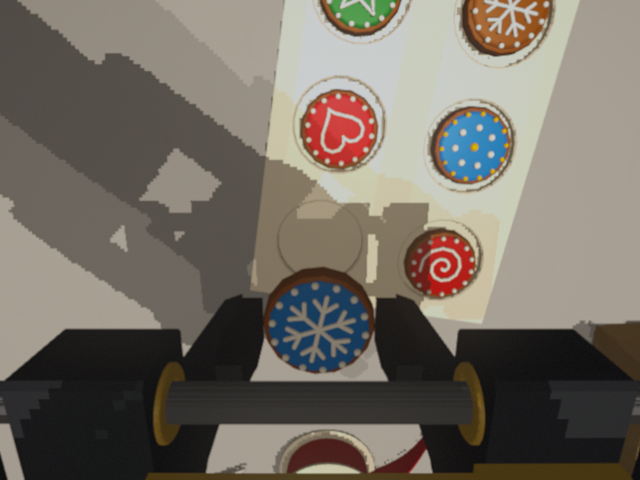

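Green and red are both seated. Blue is held at about (319,322), with the pocket 0 rim at (320,240).

Call:
{"method": "servo_tool", "body": {
  "rows": [
    {"tx": 0.3,"ty": 0.005,"tz": 0.003,"roll": 0},
    {"tx": 0.6,"ty": 0.005,"tz": 0.003,"roll": 0},
    {"tx": 0.8,"ty": 0.005,"tz": 0.003,"roll": 0},
    {"tx": 0.87,"ty": 0.005,"tz": 0.003,"roll": 0},
    {"tx": 0.91,"ty": 0.005,"tz": 0.003,"roll": 0},
    {"tx": 0.94,"ty": 0.005,"tz": 0.003,"roll": 0},
    {"tx": 0.957,"ty": 0.005,"tz": 0.003,"roll": 0},
    {"tx": 0.957,"ty": 0.005,"tz": 0.003,"roll": 0}
  ]
}}

```text
t: 16.77
tool_pos: [584.8, -332.8, 22.6]
tool_rot: [0.707, 0.0, 0.707, -0.0]
wrist_force: [-1.0, -0.0, 0.4]
width: 0.494
```

Call:
{"method": "servo_tool", "body": {
  "rows": [
    {"tx": 0.002,"ty": 0,"tz": 0,"roll": 0},
    {"tx": 0.002,"ty": 0,"tz": 0,"roll": 0},
    {"tx": 0.002,"ty": 0,"tz": 0,"roll": 0}
  ],
  "fingers": 0.6
}}

```text
t: 17.15
tool_pos: [584.7, -332.7, 22.2]
tool_rot: [0.707, 0.0, 0.707, -0.0]
wrist_force: [-0.0, 0.6, 0.3]
width: 0.6
```

Call:
{"method": "servo_tool", "body": {
  "rows": [
    {"tx": -0.2,"ty": 0,"tz": 0,"roll": 0},
    {"tx": -0.6,"ty": 0,"tz": 0,"roll": 0},
    {"tx": -1,"ty": 0.1,"tz": 0,"roll": 0},
    {"tx": -1,"ty": 0.5,"tz": -0.3,"roll": 0},
    {"tx": -1,"ty": 1,"tz": -0.6,"roll": 0}
  ]
}}

```text
t: 17.77
tool_pos: [524.1, -232.2, 123.8]
tool_rot: [0.708, -0.0, 0.706, -0.001]
wrist_force: [0.8, -0.5, -0.7]
width: 0.6
```

Call:
{"method": "servo_tool", "body": {
  "rows": [
    {"tx": -0.25,"ty": 0.5,"tz": -0.1,"roll": 0},
    {"tx": -0.5,"ty": 1,"tz": -0.2,"roll": 0}
  ]
}}

```text
t: 18.02
tool_pos: [504.2, -131.3, 174.3]
tool_rot: [0.708, 0.0, 0.707, -0.001]
wrist_force: [0.2, -0.7, 0.7]
width: 0.599
```

Call:
{"method": "servo_tool", "body": {
  "rows": [
    {"tx": 0,"ty": 0.5,"tz": 0,"roll": 0},
    {"tx": 0,"ty": 1,"tz": 0,"roll": 0}
  ]
}}

```text
t: 18.27
tool_pos: [504.8, -31.3, 174.0]
tool_rot: [0.708, -0.0, 0.706, -0.001]
wrist_force: [0.7, 0.1, 0.5]
width: 0.6
```

Call:
{"method": "servo_tool", "body": {
  "rows": [
    {"tx": 0,"ty": 0.5,"tz": 0,"roll": 0},
    {"tx": 0,"ty": 1,"tz": 0,"roll": 0}
  ]
}}

```text
t: 18.52
tool_pos: [504.8, 68.9, 173.7]
tool_rot: [0.708, 0.0, 0.706, -0.0]
wrist_force: [1.1, -1.0, -0.8]
width: 0.597
```

Call:
{"method": "servo_tool", "body": {
  "rows": [
    {"tx": 0,"ty": 0.5,"tz": 0,"roll": 0},
    {"tx": 0,"ty": 1,"tz": 0,"roll": 0},
    {"tx": 0,"ty": 1,"tz": 0,"roll": 0}
  ]
}}

```text
t: 18.9
tool_pos: [504.6, 169.9, 173.5]
tool_rot: [0.708, -0.001, 0.706, 0.001]
wrist_force: [0.2, -1.3, -0.3]
width: 0.598
```

Call:
{"method": "servo_tool", "body": {
  "rows": [
    {"tx": 0,"ty": 0.2,"tz": 0,"roll": -0.118},
    {"tx": 0,"ty": 0.4,"tz": 0,"roll": -0.236},
    {"tx": 0,"ty": 0.6,"tz": 0,"roll": -0.354},
    {"tx": 0,"ty": 0.8,"tz": 0,"roll": -0.472},
    {"tx": 0,"ty": 0.95,"tz": 0,"roll": -0.59},
    {"tx": 0,"ty": 0.95,"tz": 0,"roll": -0.708},
    {"tx": 0,"ty": 0.95,"tz": 0,"roll": -0.826},
    {"tx": 0,"ty": 0.95,"tz": 0,"roll": -0.944}
  ]
}}

```text
t: 19.9
tool_pos: [505.3, 261.3, 173.3]
tool_rot: [0.521, -0.479, 0.52, 0.479]
wrist_force: [0.8, -1.0, -0.7]
width: 0.598
```

Call:
{"method": "servo_tool", "body": {
  "rows": [
    {"tx": 0,"ty": 0,"tz": 0,"roll": -0.008},
    {"tx": 0,"ty": 0,"tz": 0,"roll": -0.008}
  ]
}}

```text
t: 20.15
tool_pos: [505.1, 261.8, 172.6]
tool_rot: [0.52, -0.48, 0.519, 0.48]
wrist_force: [0.2, 0.5, -0.3]
width: 0.6
```

Run:
```python
from h import *
C=cam('wrist'); s=env.state(); p,d=grab_frame('wrist'); cv2.imwrite('pics/w7.png',p); np.savez('w7.npz',p=p,d=d); print(s['tool_pos'],s['tool_rot'],s['t'])
print('tongue pred',proj(C,[[502.1,264.5,68]]), 'd',d[200:400:20,318])
t,_=grab_frame('top'); cv2.imwrite('pics/top1.png',t); np.savez('top1.npz',p=t)
big=np.zeros((480,800,3),np.uint8); big[:480,:480]=p[:, 80:560]; big[:320,480:800]=cv2.resize(t[185:265,355:435],(320,320),interpolation=cv2.INTER_CUBIC); cv2.imwrite('pics/both.png',big)
```

```text
[505.08285999 261.83618592 172.64749361] [ 0.51968336 -0.47984675  0.51930963  0.4795767 ] 20.15
tongue pred [[322.04414198 240.38500267]] d [312.27414 317.14804 250.11647 254.45872 257.29117 260.93622 266.2448
 274.1345  279.4516  282.8295 ]
```

View pics/both.png

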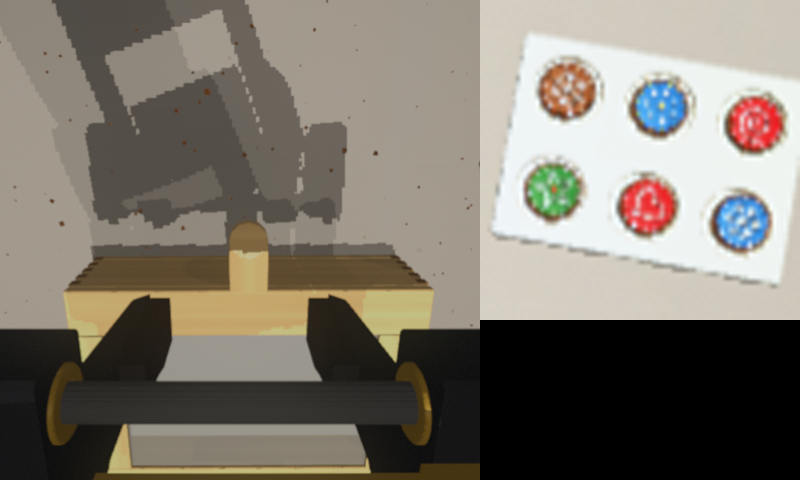

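The wrist view shows the tongue at x≈309–348 in the full image, with its tip at y≈222 and the lid edge at y≈291, square to the jaws. The top crop shows all six biscuits in their pockets.

Run:
```python
from h import *
C=cam('wrist'); z=np.load('w7.npz'); d=z['d']; p=z['p']
P=onplane(C,[(328.5,222),(328.5,291),(309,260),(348,260),(146,291),(511,291)],68); print(P.round(1))
print('z from depth',depthpts(C,[(328,265),(250,305)],[d[265,328],d[305,250]]))
print('yaw front',np.degrees(np.arctan2(*(P[5]-P[4])[[1,0]])), np.hypot(*(P[5]-P[4])[:2]))
r=np.array([np.cos(np.radians(-4.3)),np.sin(np.radians(-4.3))]); print('tongue from edge',P[1,:2]-29*r,'from tip',P[0,:2]+15*r)
print(env.state()['tool_pos'])
```

```text
[[490.8 269.4  68. ]
 [535.2 266.2  68. ]
 [513.7 255.8  68. ]
 [515.6 279.6  68. ]
 [526.1 152.2  68. ]
 [544.4 380.4  68. ]]
z from depth [[517.8010284  267.14107103  68.27449739]
 [540.45208498 216.14630077  68.8764275 ]]
yaw front 85.42514296406111 228.89200919760341
tongue from edge [506.29896878 268.36812024] from tip [505.73309757 268.28825862]
[504.96012592 262.02519842 172.39296289]
```

Call:
{"method": "servo_tool", "body": {
  "rows": [
    {"tx": 0.3,"ty": 0.005,"tz": 0.06,"roll": 0},
    {"tx": 0.6,"ty": 0.005,"tz": 0.06,"roll": 0},
    {"tx": 0.6,"ty": 0.005,"tz": 0.06,"roll": 0},
    {"tx": 0.6,"ty": 0.005,"tz": 0.06,"roll": 0}
  ]
}}

```text
t: 20.75
tool_pos: [505.4, 268.4, 113.4]
tool_rot: [0.519, -0.481, 0.518, 0.48]
wrist_force: [0.5, -0.1, 0.1]
width: 0.605
```

Run:
```python
from h import *
C=cam('wrist'); s=env.state(); p,d=grab_frame('wrist'); cv2.imwrite('pics/w8.png',p); np.savez('w8.npz',p=p,d=d); tp=s['tool_pos']; print(tp,s['t'])
print('axis at z68',proj(C,[[tp[0],tp[1],68]]))
m=((d>0)).astype(bool); 
# tongue: points at height 60..72 outside lid
vv,uu=np.mgrid[0:480,0:640]; P=depthpts(C,np.c_[uu.ravel(),vv.ravel()],d.ravel()); Z=P[:,2].reshape(480,640)
k=(Z>60)&(Z<75)&(vv<400)
for v in range(150,400,15):
    xs=np.where(k[v])[0]
    if len(xs): print(v,xs.min(),xs.max(),len(xs),onplane(C,[(xs.min(),v),(xs.max()+1,v)],68)[:,:2].round(1).tolist())
```

```text
[505.40480939 268.41680026 113.3953431 ] 20.75
axis at z68 [[317.96451949 283.53205156]]
255 303 330 28 [[490.8, 262.7], [491.8, 275.5]]
270 293 340 48 [[497.7, 257.4], [499.5, 279.6]]
285 292 342 50 [[505.2, 256.2], [507.1, 280.1]]
300 292 341 50 [[512.9, 255.4], [514.7, 279.2]]
315 292 341 50 [[520.7, 254.7], [522.6, 278.7]]
330 293 341 49 [[528.8, 254.4], [530.7, 278.2]]
345 160 477 166 [[532.0, 188.2], [544.3, 344.7]]
360 162 475 148 [[540.5, 187.6], [552.8, 344.0]]
375 239 398 159 [[552.1, 224.8], [558.4, 305.4]]
```

View pics/w8.png

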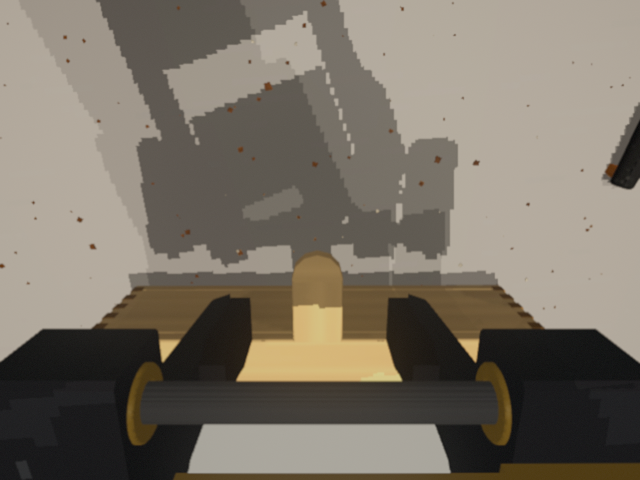

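The tongue is centred between the fingers: (317,285) against the tool axis at (318,284). Descending and gripping.

Call:
{"method": "servo_tool", "body": {
  "rows": [
    {"tx": 0.2,"ty": 0,"tz": 0,"roll": 0},
    {"tx": 0.4,"ty": 0,"tz": 0,"roll": 0},
    {"tx": 0.56,"ty": 0,"tz": 0,"roll": 0},
    {"tx": 0.56,"ty": 0,"tz": 0,"roll": 0},
    {"tx": 0.56,"ty": 0,"tz": 0,"roll": 0}
  ]
}}

```text
t: 21.42
tool_pos: [505.3, 268.5, 57.0]
tool_rot: [0.519, -0.481, 0.518, 0.48]
wrist_force: [0.6, 0.4, 0.3]
width: 0.601
```

Call:
{"method": "servo_tool", "body": {
  "rows": [
    {"tx": 0,"ty": 0,"tz": 0,"roll": 0},
    {"tx": 0,"ty": 0,"tz": 0,"roll": 0},
    {"tx": 0,"ty": 0,"tz": 0,"roll": 0},
    {"tx": 0,"ty": 0,"tz": 0,"roll": 0},
    {"tx": 0,"ty": 0,"tz": 0,"roll": 0},
    {"tx": 0,"ty": 0,"tz": 0,"roll": 0}
  ],
  "fingers": 0.2,
  "squeeze": 12
}}

```text
t: 22.18
tool_pos: [504.8, 267.8, 56.2]
tool_rot: [0.518, -0.481, 0.519, 0.481]
wrist_force: [-1.3, -5.6, 2.0]
width: 0.269
```

Run:
```python
from h import *
s=env.state(); print(s)
th=np.radians(np.arange(0,61,5)); 
d=201*(1-np.cos(th))+4*np.sin(th); h=201*np.sin(th)+4*(np.cos(th)-1)
for a,x,y in zip(np.arange(0,61,5),d,h): print(a,'back',x.round(1),'up',y.round(1))
```

```text
{'t': 22.175, 'joints': array([ 2.83156504e-01,  6.30602635e-01,  1.56009674e+00, -1.01516217e-03,
        9.51471969e-01, -1.21136470e+00]), 'dq': array([ 2.39923063e-03,  1.47411298e-03,  8.22118585e-04,  5.16934691e-05,
       -3.58353455e-04, -6.63827474e-04]), 'tau': array([ 2.46754825e+00, -4.75357747e+01, -2.04953563e+01,  9.56041664e-01,
       -5.06448951e-01,  1.99499227e-03]), 'tool_pos': array([504.8143902 , 267.8077498 ,  56.23993497]), 'tool_rot': array([ 0.51824509, -0.48089478,  0.51887259,  0.48055538]), 'wrist_force': array([-1.25588874, -5.58446981,  2.03426823]), 'torque': array([-0.82785772,  0.16888407,  0.00436843]), 'width': 0.26936545425859526}
0 back 0.0 up 0.0
5 back 1.1 up 17.5
10 back 3.7 up 34.8
15 back 7.9 up 51.9
20 back 13.5 up 68.5
25 back 20.5 up 84.6
30 back 28.9 up 100.0
35 back 38.6 up 114.6
40 back 49.6 up 128.3
45 back 61.7 up 141.0
50 back 74.9 up 152.5
55 back 89.0 up 162.9
60 back 104.0 up 172.1
```

Call:
{"method": "servo_tool", "body": {
  "rows": [
    {"tx": -0.088,"ty": -0.004,"tz": -0.006,"roll": 0},
    {"tx": -0.175,"ty": -0.011,"tz": -0.006,"roll": 0},
    {"tx": -0.262,"ty": -0.022,"tz": -0.006,"roll": 0},
    {"tx": -0.348,"ty": -0.037,"tz": -0.006,"roll": 0},
    {"tx": -0.434,"ty": -0.056,"tz": -0.006,"roll": 0},
    {"tx": -0.519,"ty": -0.079,"tz": -0.006,"roll": 0},
    {"tx": -0.603,"ty": -0.105,"tz": -0.006,"roll": 0},
    {"tx": -0.685,"ty": -0.135,"tz": -0.006,"roll": 0}
  ]
}}

```text
t: 23.18
tool_pos: [518.1, 266.7, 125.1]
tool_rot: [0.518, -0.481, 0.519, 0.481]
wrist_force: [-4.4, -1.1, -0.2]
width: 0.265
```

```bash
cat > lid.py <<'E'
from h import *
import sys
s=env.state(); print(s['tool_pos'],s['wrist_force'].round(1),s['width'],s['t'])
g=s['tool_pos']+[0,0,8]
r=np.array([np.cos(np.radians(-4.3)),np.sin(np.radians(-4.3))])
h0=np.array([505.0,267.9])+201*r; b=(h0-g[:2])@r; u=g[2]-60
print('radius',np.hypot(b,u),'(201.04) angle',np.degrees(np.arctan2(u,b)-np.arctan2(4,201)))
for n in('side','top'):
    p,d=grab_frame(n); cv2.imwrite(f'pics/{n}_{sys.argv[1]}.png',p); np.savez(f'{n}_{sys.argv[1]}.npz',p=p,d=d)
C=cam('side')
# lid plane from side depth: project points on lid at hypothesised window
v,u_=np.mgrid[200:345,200:345]; P=depthpts(C,np.c_[u_.ravel(),v.ravel()],d_side.ravel()) if 0 else None
E
python3 lid.py a
```

```text
[518.11339799 266.7226439  125.13775736] [-4.4 -1.1 -0.2] 0.2650089038888797 23.175
radius 201.5718435580978 (201.04) angle 20.134474914808727
```

```bash
sed -i '/^C=cam/,$d' lid.py
cat >> lid.py <<'E'
for n in('top','side'):
    C=cam(n); z=np.load(f'{n}_{sys.argv[1]}.npz'); d=z['d']; v,u=np.mgrid[0:480,0:640]; k=d.ravel()>0
    P=depthpts(C,np.c_[u.ravel(),v.ravel()],d.ravel())[k]
    X=(P[:,:2]-h0)@r; Y=(P[:,:2]-h0)@[-r[1],r[0]]; Z=P[:,2]-60; A=np.degrees(np.arctan2(Z,-X)); R=np.hypot(X,Z)
    for nm,w in(('y<-85',(Y<-85)&(Y>-112)),('y>85',(Y>85)&(Y<112))):
        q=w&(R>60)&(R<165)&(A>3)&(A<85)
        if q.sum()<15: print(n,nm,q.sum()); continue
        x,zz=X[q],Z[q]
        for _ in range(4):
            c=np.cov(x,zz); vec=np.linalg.eigh(c)[1][:,1]; e=abs((x-x.mean())*vec[1]-(zz-zz.mean())*vec[0]); s_=e<max(3,1.5*np.median(e)); x,zz=x[s_],zz[s_]
        print(n,nm,q.sum(),len(x),'angle',np.degrees(np.arctan2(-vec[1]*np.sign(vec[0]),abs(vec[0]))).round(2),'medA',np.median(A[q]).round(2))
E
python3 lid.py a
```

```text
[518.34967924 266.71291057 125.66834477] [-5.5 -2.3  0.6] 0.26683098663638516 23.275
radius 201.54495590927309 (201.04) angle 20.299411611543945
top y<-85 323 279 angle 19.91 medA 24.26
top y>85 245 206 angle 20.76 medA 24.56
side y<-85 32 22 angle 23.55 medA 29.47
side y>85 154 120 angle 20.22 medA 25.78
```

Call:
{"method": "servo_tool", "body": {
  "rows": [
    {"tx": -0.081,"ty": -0.03,"tz": 0,"roll": 0},
    {"tx": -0.161,"ty": -0.065,"tz": 0,"roll": 0},
    {"tx": -0.239,"ty": -0.106,"tz": 0,"roll": 0},
    {"tx": -0.315,"ty": -0.149,"tz": 0,"roll": 0},
    {"tx": -0.389,"ty": -0.196,"tz": 0,"roll": 0},
    {"tx": -0.461,"ty": -0.246,"tz": 0,"roll": 0},
    {"tx": -0.53,"ty": -0.3,"tz": 0,"roll": 0},
    {"tx": -0.598,"ty": -0.356,"tz": 0,"roll": 0}
  ]
}}

```text
t: 24.38
tool_pos: [554.2, 264.0, 184.8]
tool_rot: [0.519, -0.481, 0.519, 0.481]
wrist_force: [1.0, -0.3, -2.7]
width: 0.27
```

```bash
python3 lid.py b
```

```text
[554.17409524 263.99873631 184.82821752] [ 1.  -0.3 -2.7] 0.27047217146830266 24.375
radius 201.6126825624121 (201.04) angle 40.07053830339081
top y<-85 253 244 angle 41.04 medA 44.65
top y>85 77 70 angle 40.89 medA 46.43
side y<-85 5
side y>85 77 75 angle 40.64 medA 45.92
```

Call:
{"method": "servo_tool", "body": {
  "rows": [
    {"tx": -0.064,"ty": -0.059,"tz": 0,"roll": 0},
    {"tx": -0.127,"ty": -0.121,"tz": 0,"roll": 0},
    {"tx": -0.186,"ty": -0.186,"tz": 0,"roll": 0},
    {"tx": -0.242,"ty": -0.253,"tz": 0,"roll": 0},
    {"tx": -0.296,"ty": -0.322,"tz": 0,"roll": 0},
    {"tx": -0.346,"ty": -0.394,"tz": 0,"roll": 0},
    {"tx": -0.394,"ty": -0.468,"tz": 0,"roll": 0},
    {"tx": -0.432,"ty": -0.535,"tz": 0,"roll": 0}
  ]
}}

```text
t: 25.48
tool_pos: [607.5, 260.0, 227.8]
tool_rot: [0.519, -0.481, 0.519, 0.481]
wrist_force: [0.7, 1.1, -3.7]
width: 0.266
```

Call:
{"method": "servo_tool", "body": {
  "rows": [
    {"tx": 0,"ty": 0,"tz": 0,"roll": 0},
    {"tx": 0,"ty": 0,"tz": 0,"roll": 0},
    {"tx": 0,"ty": 0,"tz": 0,"roll": 0},
    {"tx": 0,"ty": 0,"tz": 0,"roll": 0}
  ]
}}

```text
t: 25.98
tool_pos: [606.9, 260.0, 227.5]
tool_rot: [0.518, -0.481, 0.519, 0.481]
wrist_force: [0.2, 1.3, -3.6]
width: 0.271
```

```bash
python3 lid.py c
python3 - <<'E'
import cv2,numpy as np
a=cv2.imread('pics/side_c.png'); t=cv2.imread('pics/top_c.png')
b=np.zeros((480,800,3),np.uint8); b[:,:400]=cv2.resize(a[180:340,200:333],(400,480)); b[:300,400:]=cv2.resize(t[180:285,160:300],(400,300)); b[300:,400:]=cv2.resize(t[185:260,350:450],(400,300))[:180]
cv2.imwrite('pics/fin.png',b)
E
```

```text
[606.94556376 260.03439114 227.48481214] [ 0.2  1.3 -3.6] 0.27143183009851607 25.975
radius 201.36237704637713 (201.04) angle 59.49190555075543
top y<-85 137 137 angle 60.55 medA 64.0
top y>85 0
side y<-85 21 11 angle -84.65 medA 61.54
side y>85 30 28 angle 60.66 medA 61.65
```

View pics/fin.png

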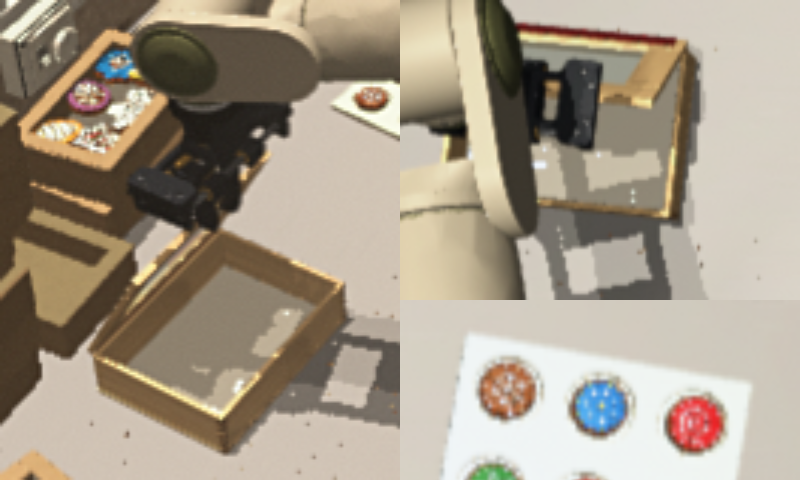

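The lid is held at 60° (kinematics 59.5°, depth fits 60.6°), steady and with small forces. Handing in.

```bash
python3 -c "
from h import *
s=env.state(); print(s['dq'].round(4),s['width']); env.sign_off()"
```

```text
[ 0.0009  0.0007 -0.0025 -0.001  -0.0003  0.0004] 0.26744799773388933
the job is handed in; nothing more can be done
```

I packed the three loose gingerbreads into the near row, icing up, and the lid is being held at about 60° by its tongue. The job was handed in with about 26 s on the robot's clock.

- **Gingerbreads:** green went in the left pocket, red in the middle and blue in the right. Each was lowered slowly to the pocket floor before release. A top picture taken afterwards showed all six seated in their pockets, with the packed row unmoved.
- **Lid:** I lifted it along its arc in steps without passing 60° by more than the measurement error. At the end the arm's position gave 59.5° and the depth fits gave 60.6°. The joints were at rest, the tongue was still gripped at 24 mm, and the wrist force was about 4 N.
- **Disagreements:** the top and wrist cameras differed by 2–4 mm, so I averaged them or used positions relative to the tool. One side-camera fit of the lid (11 points, lid hidden behind the arm) gave a meaningless angle, and I ignored it.
- **Not checked:** I did not re-measure the spool, scissors or marker at the end. All moves near the bench were well clear of them.

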